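# Square a steel bar up in the bench jig

## Task

With light pushes only, never gripping or lifting, push the long flat steel bar across the bench until its long side lies flush against the fence of the squaring jig. Then push the jig's sliding jaw along the fence until the bar is shut snugly between the jaw and the fixed end stop, still flush with the fence. Leave the short offcut, the tin and the hammer where they are, and finish with the hand clear of everything.

Things in the scene. Friction and masses are not known exactly. Their poses are not given: they have to be found in the camera images.
- jig: Fixed grey L-shaped jig, z up, turned up to 0.25 rad. Origin: inner corner of fence and end stop, at bench height. Fence: bar 24 mm thick, 32 high; working face is the plane x = 0, looks to -x (to the robot), runs from y = +35 to -265 mm. End stop: block 34 x 34 x 32 mm high in front of the fence (x -34 to 0, y 0 to +34 mm); working face is the plane y = 0, looks to -y.
- jaw (a joint): Position (m) of the dark sliding jaw on the fence: 0 = farthest from the end stop, grows towards it (+y of the jig), range 0 to 0.11. The jaw's inner face is at y = -(0.195 - value) in the jig frame. It stays where left; sliding it takes about 3 N, more when it pushes the bar ahead. With the 110 mm bar shut in it reads 0.085.
- jaw_push (a point): Centre of the jaw's outer face (away from the end stop, looks to -y of the jig), 20 mm above the bench; moves with the jaw. The jaw is a block reaching 36 mm to the front of the fence (-x of the jig), 30 mm thick along the fence, 46 mm high, with a saddle over the fence's top.
- bar: The long flat steel bar, loose on the bench in front of the fence: 40 mm (its x) by 110 mm (its y, the long side) by 25 mm high, about 0.8 kg. Origin: centre of its underside. It starts 85 to 115 mm (centre) in front of the fence, turned up to 0.35 rad from it, between jaw and end stop as seen along the fence.
- offcut: Short steel offcut of the same section as the bar, 40 x 55 x 25 mm high, origin at the centre of its underside. Must stay where it is.
- tin: Closed metal tin, 52 mm across and 75 mm high, standing; origin at the centre of its underside. Must stay where it is.
- hammer: Hammer lying on the bench to the left of the jig, handle along its x axis, origin about under its middle, some 0.3 m long. Must stay where it is.
Mind the look-alikes: they are no part of the job. Leave any green, red or yellow look-alike of the bar alone.

How it is judged:
On the way:
1. the bar's long side is flush with the fence while the jaw is not yet shut on it (x of bar in the frame of jig above -0.0235 m and angle between the y axis of bar and the y axis of jig, either way round below 0.05 rad and value of joint jaw below 0.07 m), for 0.2 s.
At the end, for the whole second after the job is handed in: the bar lies flat and still on the bench, its long side within 3 mm of the fence and within 0.035 rad of parallel, one end within 4 mm of the end stop, and the jaw within 3.5 mm of shut on its other end (x of bar in the frame of jig between -0.023 and -0.018 m and y of bar in the frame of jig between -0.059 and -0.053 m and angle between the y axis of bar and the y axis of jig, either way round below 0.035 rad and angle between bar's own z axis and vertical below 0.05 rad and height (world z) of bar below 0.003 m and value of joint jaw above 0.0815 m and linear speed of bar below 0.01 m/s); the robot touches nothing.
It fails at once if the bar is lifted off the bench or tipped (height (world z) of bar above 0.008 m or angle between bar's own z axis and vertical above 0.15 rad).
It fails at once if the bar is gripped or pushed hard (fingers on the bar with more than 40 N) (contact force between the fingers and bar above 40 N).
It fails at once if the offcut, the tin or the hammer is moved by more than 10 mm (distance of any of offcut, tin, hammer from where it was at the start of the episode above 0.01 m).
It also fails if it takes over 58 s, if anything falls off the work surface, if the arm or the gripper's body presses on something with over 40 N, if the wrist force passes 120 N, or if a joint passes its speed limit or range.

## Robot

A 6-joint arm with a two-finger parallel gripper is mounted at the origin on the work surface. World frame = base frame: x ahead of the robot, y to its left, z up, the work surface at z = 0. Lengths are in m, angles in rad, forces in N, time in s.
With the tool pointing down it reaches from about 0.4 to 0.925 m from the base axis. Payload 3.4 kg.
Tool frame: the origin (TCP) lies at the very end of the fingers, on their centre line; the grasp point (between the pads) lies 19 mm behind it (ctrl.pinch_z is the z of the grasp point in the tool frame, in m); z points along the fingers, y is the line along which they close (so a half turn about z gives the same grasp; the last joint's range is limited). The gripper opens to 85 mm and grips with 20 to 120 N. Pads are 22 mm wide; open, the fingers measure 114 mm over their backs; the gripper's body (76 mm by 85 mm) begins 54 mm behind the grasp point. The pads swing forward as they close: fully open they stand 13 mm farther back than shut.
Start: joints at [-1.234, 0.307, 1.506, -0, 1.328, -0.073], TCP at [0.23, -0.527, 0.231] pointing down, gripper open.
Joint ranges: [-3.12, 3.12], [-1.05, 2.28], [0.14, 2.33], [-1.42, 4.57], [0.1, 2.73], [-2.68, 2.68]. Speed limits (rad/s): [2.57, 2.57, 3.14, 3.14, 3.14, 3.14].

## Interface

Orientations are given as a unit quaternion [x, y, z, w].
In Python, from rig import ctrl gives the robot as it stands. The module is installed in compiled form; this text tells all that it offers. Calls block until the motion is done:
- ctrl.reach(position, orientation): joint-space move of the TCP to a pose.
- ctrl.move_l(position, orientation=None, velocity=0.15, max_force=None): straight line of the TCP; orientation=None keeps the orientation; velocity is the mean speed in m/s. With max_force (N) it stops when the force on the tool has changed by that much, and returns True; else False.
- ctrl.goto_joints(angles): joint-space move.
- ctrl.gripper_open() and ctrl.gripper_close(grip_force=None): open the fingers fully, or close them until they stop; grip_force is the grip in N (None keeps the last).
- ctrl.wait(seconds).
- ctrl.inverse_kinematics(position, orientation): joint angles nearest the present ones, or None.
- ctrl.get_obs(): the state.
- ctrl.grab_frame(name): name is "side" or "top" or "wrist"; returns a dict with "color" (384x512x3 uint8, blue, green, red), "z_map" (384x512 float32, m along the optical axis (not along the pixel's ray), 0 where there is no reading), "fx", "fy", "cx", "cy" (pixels), "rvec" (rotation vector, rad) and "tvec" (3), from world to camera coordinates, as OpenCV has them; the wrist camera has in their place "T_tool_cam" (4x4, takes a point from camera to tool coordinates, whose origin is the TCP and whose axes are the flange's). Camera axes: x right, y down, z forward; pixel columns grow to the right and rows downward; lengths in m; the calibration is good to about 2 mm. A picture is of the moment at which its call begins: read the wrist's pose just before it.
A pose or a line that the arm cannot do raises ctrl.IKError and nothing moves.
- ctrl.hand_in(): hands the job in; it is judged then, once.
The state is a dict: "time_s": time; "q": joint angles; "joint_velocities": joint speeds; "joint_efforts": joint torques, N m; "eef_pos": TCP position; "tool_rot": TCP orientation; "ft_force": force on the tool from outside, world axes, zero at the start; "wrist_torque": the same for the moment, N m; "finger_gap": finger opening in m; "finger_force": force on a finger pad.
Only numpy, scipy, OpenCV 4.12 (cv2) and the standard library are available. Lean on these libraries where they do the work, as an engineer would, in place of code of your own. Each camera call takes 0.05 s, during which the arm holds its last target. There are 200 camera calls.

## Working session

There is one attempt and no reset: what is moved stays moved. The work goes in short steps, each a Python script; the robot and the scene stay as the last script left them, time stands still between calls to the robot, and variables do not carry over. Pictures are saved under pics/ and viewed, at most 10 in all, crops included, and the job is handed in when it is done.

```bash
mkdir -p pics; cat > h.py <<'E'
import numpy as np, cv2
from rig import ctrl
def cam(f):
    R=cv2.Rodrigues(np.array(f["rvec"],float))[0]; return R,np.array(f["tvec"],float).ravel()
def ray(f,uv,z):
    R,t=cam(f); uv=np.atleast_2d(uv).astype(float)
    d=np.c_[(uv[:,0]-f["cx"])/f["fx"],(uv[:,1]-f["cy"])/f["fy"],np.ones(len(uv))]@R
    c=-R.T@t; return c+d*((z-c[2])/d[:,2])[:,None]
def cloud(f):
    R,t=cam(f); z=f["z_map"]; v,u=np.indices(z.shape)
    p=np.stack([(u-f["cx"])/f["fx"]*z,(v-f["cy"])/f["fy"]*z,z],-1)
    w=(p-t)@R; w[z<=0]=np.nan; return w
E
python3 - <<'E'
from h import *
for n in("top","side"):
    f=ctrl.grab_frame(n); cv2.imwrite(f"pics/{n}0.png",f["color"]); np.save(f"{n}0.npy",f,allow_pickle=True)
    R,t=cam(f); print(n,f["fx"],f["cx"],f["cy"],-R.T@t,R[2])
print(ctrl.get_obs())
E
```

```text
top 396.9340495414829 251.61572321063102 197.07411713530092 [0.44061894 0.14594765 0.81917686] [ 0.12766968 -0.02820353 -0.99141566]
side 382.2946504820717 255.11175903481453 192.61066688882974 [ 0.30038882 -0.41695887  0.4925483 ] [ 0.35448948  0.72604615 -0.58923187]
{'time_s': 0.1, 'q': array([-1.23347432e+00,  3.07508529e-01,  1.50754988e+00,  2.75687703e-05,
        1.32839893e+00, -7.34930771e-02]), 'joint_velocities': array([ 0.00154873, -0.00154294, -0.00411419, -0.00042869, -0.00093873,
        0.00160139]), 'joint_efforts': array([ 6.22212629e-04, -4.58528852e+01, -2.52608228e+01, -5.08233745e-05,
        5.47982680e-03,  7.85052237e-06]), 'eef_pos': array([ 0.22941183, -0.52656697,  0.23046454]), 'tool_rot': array([ 9.78978192e-01,  2.03962814e-01, -1.09370766e-04, -9.26000164e-04]), 'ft_force': array([ 0.98995424, -0.40115186,  0.5261939 ]), 'wrist_torque': array([-0.03875457, -0.01758545,  0.01659304]), 'finger_force': 0.0, 'finger_gap': 0.08531162084711111}
```

View pics/top0.png

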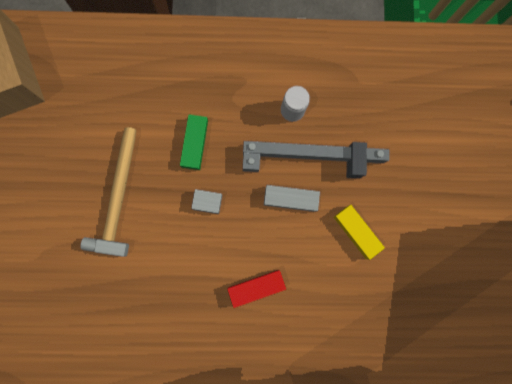

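View pics/side0.png

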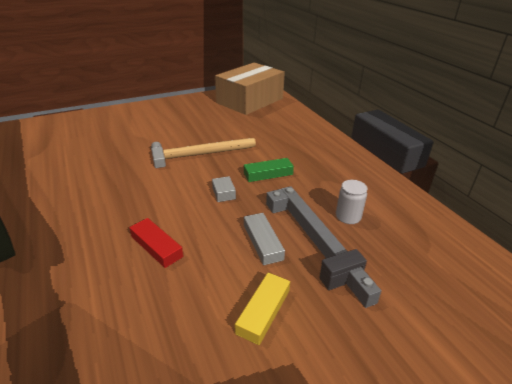

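The top view shows the grey bar at about (292,198), the jig fence from (244,148) to (388,156) with its end stop at (251,163), and the jaw at (358,160). The offcut is at (207,201), the tin at (296,100) and the hammer at (115,190). The side view agrees.

```bash
cat >> h.py <<'E'
def measure(f):
    """jig pose and bar pose from top view: grey masks, contours, rays onto known heights"""
    c=f["color"].astype(int); w=cloud(f)
    grey=((c.max(2)-c.min(2))<30)
    out={}
    def comp(mask,uv):
        n,l,s,ce=cv2.connectedComponentsWithStats(mask.astype(np.uint8),connectivity=4)
        ids=[i for i in range(1,n) if s[i,4]>60]
        return l==min(ids,key=lambda i:np.hypot(*(ce[i]-uv)))
    return grey,w,comp
def rect(f,m,z):
    v,u=np.nonzero(m); p=ray(f,np.c_[u,v],z)[:,:2].astype(np.float32)
    (c,s,a)=cv2.minAreaRect(p); b=cv2.boxPoints((c,s,a)); e=[b[1]-b[0],b[2]-b[1]]; L=max(e,key=np.linalg.norm)
    a=np.arctan2(L[1],L[0]); a=(a)%np.pi-np.pi/2   # rotation such that long axis = y axis
    return np.array(c),sorted(s),a
E
python3 - <<'E'
from h import *
f=np.load("top0.npy",allow_pickle=True).item()
grey,w,comp=measure(f); z=w[...,2]
print("bench z",np.nanmedian(z[300:350,50:200]))
for n,uv in(("bar",(292,198)),("fence",(300,152)),("stop",(251,161)),("jaw",(358,155)),("offcut",(207,200)),("tin",(297,98))):
    print(n,w[uv[1],uv[0]],f["color"][uv[1],uv[0]])
for n,uv,zt,lo,hi in(("bar",(292,198),.025,.017,.030),("offcut",(207,200),.025,.017,.03),("tin",(297,98),.075,.067,.08),("fence",(300,152),.032,.022,.038),("jaw",(358,155),.046,.040,.052)):
    m=comp((z>lo)&(z<hi)&grey,np.array(uv)); print(n,m.sum(),np.nanmedian(z[m]),rect(f,m,zt))
    if n=="fence":
        p=ray(f,np.argwhere(m)[:,::-1],.032)[:,:2]
        hull=cv2.convexHull(p.astype(np.float32))[:,0]; print(cv2.approxPolyDP(hull,.004,True)[:,0])
E
```

```text
bench z -0.00028719765395913906
bar [0.54275393 0.04130642 0.02296102] [148 153 148]
fence [0.63619135 0.02637891 0.0327313 ] [118 120 115]
stop [0.61500112 0.12592259 0.03452878] [148 152 147]
jaw [ 0.62894058 -0.0881436   0.04737212] [80 77 77]
offcut [0.53551352 0.21307611 0.02342666] [152 158 153]
tin [0.73322897 0.03882554 0.07670105] [180 181 183]
bar 1072 0.02518635294599403 (array([0.54239619, 0.04254471]), [0.04058248549699783, 0.10975155234336853], np.float32(-0.10660565))
offcut 549 0.02499330693327575 (array([0.53243172, 0.2144936 ]), [0.04014613479375839, 0.055240288376808167], np.float32(-0.1483022))
tin 468 0.07516135652839331 (array([0.73350662, 0.03907064]), [0.04741211235523224, 0.04788781329989433], np.float32(-0.78911716))
fence 1661 0.03210658684092719 (array([0.62185305, 0.02323852]), [0.06625144183635712, 0.23960161209106445], np.float32(-0.016800523))
[[ 0.65679663  0.14071809]
 [ 0.5987621   0.14175998]
 [ 0.5870943  -0.09598716]
 [ 0.6533046  -0.07668169]]
jaw 519 0.046312394494344856 (array([ 0.62191087, -0.08936421]), [0.03046758845448494, 0.06815452873706818], np.float32(1.5481714))
```

```bash
cat >> h.py <<'E'
def jig(f):
    w=cloud(f); z=w[...,2]; m=(z>.027)&(z<.037)
    p=ray(f,np.argwhere(m)[:,::-1],.032)[:,:2]
    p=p[(p[:,0]>.575)&(p[:,0]<.69)]
    q=p[(p[:,1]>-.055)&(p[:,1]<.095)]
    fr,bk=[],[]
    for y in np.arange(-.055,.095,.005):
        s=q[abs(q[:,1]-y)<.0025,0]
        if len(s)>5: fr.append((y,s.min())); bk.append((y,s.max()))
    fr,bk=np.array(fr),np.array(bk); a,b=np.polyfit(*fr.T,1); a2,b2=np.polyfit(*bk.T,1)
    yaw=-np.arctan((a+a2)/2); R=np.array([[np.cos(yaw),-np.sin(yaw)],[np.sin(yaw),np.cos(yaw)]])
    mid=np.array([(b+b2)/2,0]); fx=(mid@R)[0]-.012
    l=p@R; s=l[(l[:,0]<fx-.006)&(l[:,0]>fx-.030)&(l[:,1]>.08)]
    y0=np.median([s[abs(s[:,0]-x)<.002,1].min() for x in fx-np.arange(.008,.028,.003)])
    y1=np.percentile(s[:,1],99.5)
    print("slopes",a,a2,"thick",(b2-b)*np.cos(yaw),"stop size",y1-y0, "front depth",fx-s[:,0].min())
    return R@[fx,(y0+y1)/2-.017],yaw
def injig(p,o,yaw):
    c,s=np.cos(yaw),np.sin(yaw); return np.array([[c,s],[-s,c]])@(np.array(p)-o)
E
python3 - <<'E'
from h import *
f=np.load("top0.npy",allow_pickle=True).item()
o,yaw=jig(f); print("jig",o,yaw); np.savez("jig.npz",o=o,yaw=yaw)
for n,p in(("bar",(.5424,.0425)),("jaw",(.6219,-.0894)),("offcut",(.5324,.2145)),("tin",(.7335,.039))): print(n,injig(p,o,yaw))
# obstacles heights around: yellow/red rects
z=cloud(f)[...,2]; c=cv2.cvtColor(f["color"],cv2.COLOR_BGR2HSV)
for n,h0,h1 in(("yellow",22,35),("red",0,4)):
    m=(c[...,0]>=h0)&(c[...,0]<=h1)&(c[...,1]>200)&(z>.017)&(z<.035)
    n_,l,s,ce=cv2.connectedComponentsWithStats(m.astype(np.uint8)); i=1+s[1:,4].argmax(); print(n,rect(f,l==i,.025),ce[i])
E
```

```text
slopes 0.03588334276383693 0.037885722006401404 thick 0.023106655752902567 stop size 0.27606643149342214 front depth 0.029751603401435567
jig [0.6358904  0.22993144] -0.03686781927463009
bar [-0.08651825 -0.19075008]
jaw [-0.00221051 -0.31963012]
offcut [-0.10285128 -0.01923555]
tin [ 0.1045809  -0.18720386]
yellow (array([ 0.47579482, -0.09418361]), [0.041760481894016266, 0.11052428930997849], np.float32(-0.9081477)) [359.42424242 232.29233512]
red (array([0.36243966, 0.11158897]), [0.03913626819849014, 0.1090838611125946], np.float32(0.34229934)) [256.12811388 288.51245552]
```

```bash
sed -i 's/p=p\[(p\[:,0\]>.575)&(p\[:,0\]<.69)\]/p=p[(p[:,0]>.575)\&(p[:,0]<.69)\&(p[:,1]<.17)]/; s/fx-.030)/fx-.045)/' h.py
python3 - <<'E'
from h import *
f=np.load("top0.npy",allow_pickle=True).item()
o,yaw=jig(f); print("jig",o,yaw); np.savez("jig.npz",o=o,yaw=yaw)
for n,p in(("bar",(.5424,.0425)),("jaw",(.6219,-.0894)),("offcut",(.5324,.2145)),("tin",(.7335,.039)),("yellow",(.476,-.094)),("red",(.362,.1116))): print(n,injig(p,o,yaw))
E
```

```text
slopes 0.03588334276383693 0.037885722006401404 thick 0.023106655752902567 stop size 0.03287415081732076 front depth 0.033853119662493825
jig [0.63140843 0.10841793] -0.03686781927463009
bar [-0.08651825 -0.06915394]
jaw [-0.00221051 -0.19803398]
offcut [-0.10285128  0.10236059]
tin [ 0.1045809  -0.06560771]
yellow [-0.14784181 -0.20800865]
red [-0.26934265 -0.00675034]
```

```bash
cat >> h.py <<'E'
J=np.load("jig.npz"); o,yaw=J["o"],float(J["yaw"])
Rj=np.array([[np.cos(yaw),-np.sin(yaw)],[np.sin(yaw),np.cos(yaw)]])
def P(x,y,z): return [*(o+Rj@[x,y]),z]
def Q(a): a=(a+yaw)/2; return [np.cos(a),np.sin(a),0,0]
def st(tag=""):
    s=ctrl.get_obs(); print(tag,"t",round(s["time_s"],2),"jig",injig(s["eef_pos"][:2],o,yaw).round(4),"z",s["eef_pos"][2].round(4),"F",s["ft_force"].round(1)); return s
E
python3 - <<'E'
from h import *
ctrl.reach(P(-.155,-.069,.12),Q(0)); st()
print(ctrl.move_l(P(-.155,-.069,.003),velocity=.1,max_force=5)); s=st(); print(s["tool_rot"])
f=ctrl.grab_frame("side"); cv2.imwrite("pics/s1.png",cv2.resize(f["color"][130:330,100:400],None,fx=2.5,fy=2.5))
E
```

```text
t 2.36 jig [-0.1545 -0.0696] z 0.1202 F [-0.1  0.5  0.6]
False
 t 3.67 jig [-0.1545 -0.069 ] z 0.0034 F [-0.5 -0.2 -0. ]
[ 9.99829190e-01 -1.84736794e-02  5.60372473e-04 -1.63427735e-05]
```

View pics/s1.png

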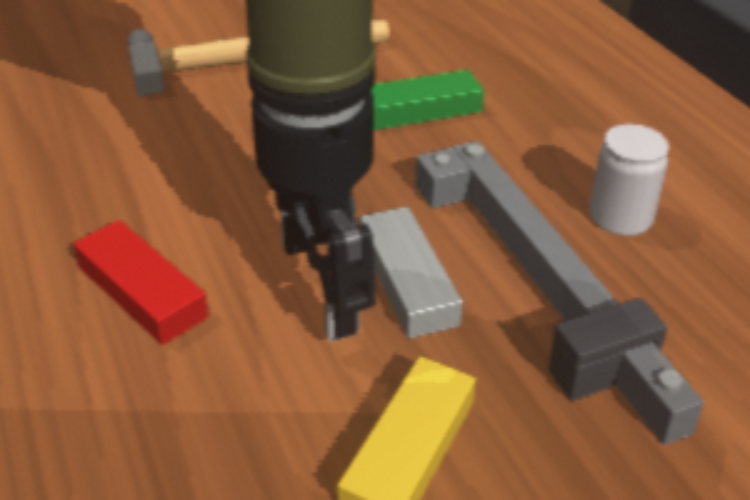

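The crop shows the open fingers standing in front of the bar, near fingertip at about (345,335), a little above the bench and clear of the red and yellow blocks. I'll lower the hand slightly and push.

```bash
python3 - <<'E'
from h import *
print(ctrl.move_l(P(-.155,-.069,-.004),velocity=.05,max_force=5)); st("down")
for x in(-.12,-.09,-.065): print(ctrl.move_l(P(x,-.069,-.004),velocity=.04,max_force=14)); st()
print(ctrl.move_l(P(-.042,-.069,-.004),velocity=.02,max_force=12)); st("end")
f=ctrl.grab_frame("side"); cv2.imwrite("pics/s2.png",cv2.resize(f["color"][130:330,100:400],None,fx=2.5,fy=2.5))
E
```

```text
False
down t 4.02 jig [-0.1553 -0.069 ] z -0.0042 F [-0.3  0.1 -0.1]
False
 t 5.04 jig [-0.1204 -0.069 ] z -0.0041 F [ 0.4  0.1 -0.9]
False
 t 5.94 jig [-0.0932 -0.0691] z -0.0045 F [-5.6 -0.3  1.3]
False
 t 6.72 jig [-0.0656 -0.069 ] z -0.0044 F [-2.5 -0.  -1.9]
True
end t 7.58 jig [-0.0499 -0.0691] z -0.0045 F [ 0.2 -0.4 -0.5]
```

View pics/s2.png

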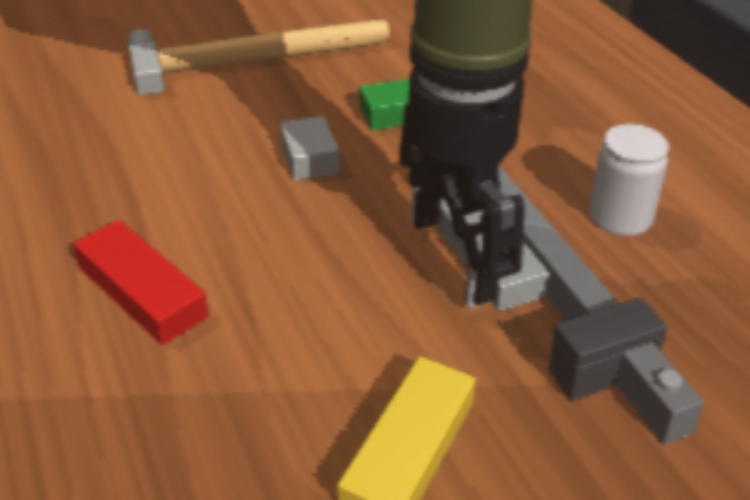

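The hand stopped on rising force with the bar apparently at the fence. I'll press once more, retreat and check from above.

```bash
python3 - <<'E'
from h import *
print(ctrl.move_l(P(-.042,-.069,-.004),velocity=.02,max_force=12)); st("press")
ctrl.move_l(P(-.09,-.069,-.004),velocity=.1); ctrl.move_l(P(-.09,-.069,.13),velocity=.2)
ctrl.gripper_close(20)
ctrl.reach(P(-.02,-.26,.13),Q(0)); st("above")
f=ctrl.grab_frame("top"); np.save("top1.npy",f,allow_pickle=True)
cv2.imwrite("pics/t1.png",cv2.resize(f["color"][100:260,180:420],None,fx=3,fy=3))
z=cloud(f)[...,2]; grey,w,comp=measure(f)
m=(z>.019)&(z<.0285)&grey
pts=ray(f,np.argwhere(m)[:,::-1],.025)[:,:2]; l=(pts-o)@Rj
l=l[(l[:,0]>-.07)&(l[:,0]<.003)&(l[:,1]>-.16)&(l[:,1]<0)]
print(len(l),l.min(0),l.max(0)); 
(c,s,a)=cv2.minAreaRect(l.astype(np.float32)); print(c,s,a)
fr=[(y,l[abs(l[:,1]-y)<.0025,0].min()) for y in np.arange(-.115,-.02,.005)]; print("front edge slope",np.polyfit(*np.array(fr).T,1))
E
```

```text
True
press t 8.12 jig [-0.0503 -0.0691] z -0.0056 F [ 0.4 -0.5 -0.3]
above t 11.07 jig [-0.0208 -0.259 ] z 0.1297 F [-0.2  0.   0.5]
1087 [-0.04031481 -0.15973672] [ 0.00238426 -0.00093365]
(-0.018950823694467545, -0.08034663647413254) (0.04268902167677879, 0.15880230069160461) 0.03433693200349808
front edge slope [-0.00103578 -0.03942505]
```

View pics/t1.png

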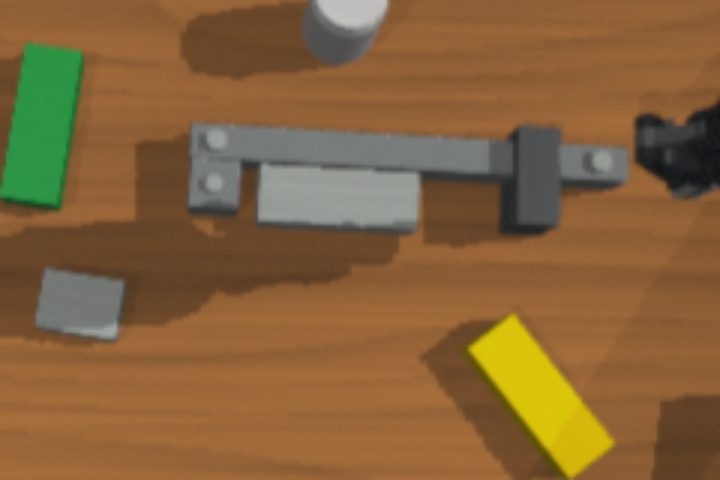

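The top view shows the bar (338,197 in the crop) flush on the fence, with a front-edge slope of about 0.001 rad. The jaw is at (537,180), still open. Next I'll push the jaw with the fingers closed.

```bash
python3 - <<'E'
from h import *
print(ctrl.move_l(P(-.02,-.26,.014),velocity=.12,max_force=8)); st("down")
print(ctrl.move_l(P(-.02,-.19,.014),velocity=.04,max_force=20)); st()
print(ctrl.move_l(P(-.02,-.135,.014),velocity=.025,max_force=18)); st("end")
f=ctrl.grab_frame("side"); cv2.imwrite("pics/s3.png",cv2.resize(f["color"][130:330,200:500],None,fx=2.5,fy=2.5))
E
```

```text
False
down t 12.23 jig [-0.0193 -0.26  ] z 0.0147 F [-0.4  1.2  0.4]
False
 t 14.13 jig [-0.0201 -0.19  ] z 0.014 F [ 0.2 -2.  -0.4]
True
end t 15.62 jig [-0.0201 -0.1528] z 0.0138 F [ 0.2 -2.5  2.5]
```

View pics/s3.png

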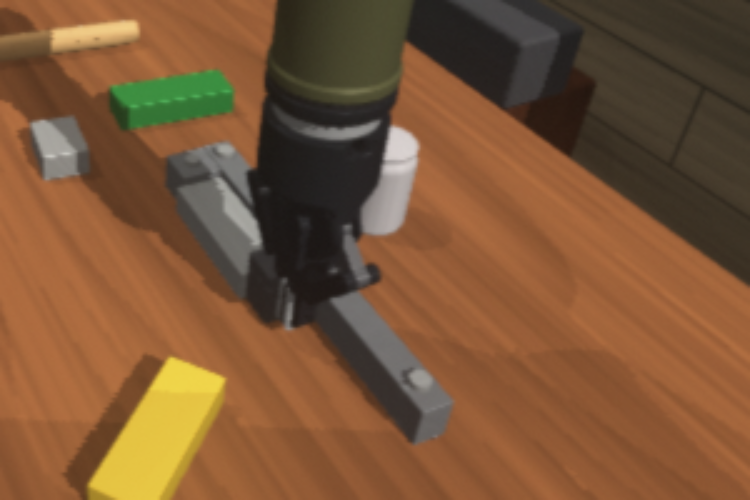

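The bar looks shut between the end stop and the jaw, with the hand behind the jaw at about (290,300). I'll press once more, retreat and verify.

```bash
python3 - <<'E'
from h import *
print(ctrl.move_l(P(-.02,-.135,.014),velocity=.02,max_force=22)); st("press")
ctrl.move_l(P(-.02,-.20,.014),velocity=.1); ctrl.move_l(P(-.02,-.24,.14),velocity=.2); ctrl.reach(P(-.12,-.33,.16),Q(0)); st("clear")
f=ctrl.grab_frame("top"); np.save("top2.npy",f,allow_pickle=True)
cv2.imwrite("pics/t2.png",cv2.resize(f["color"][100:260,180:420],None,fx=3,fy=3))
w=cloud(f); z=w[...,2]; c=f["color"].astype(int)
def loc(lo,hi,zt):
    m=(z>lo)&(z<hi); l=(ray(f,np.argwhere(m)[:,::-1],zt)[:,:2]-o)@Rj; return l[(l[:,0]>-.07)&(l[:,0]<.05)&(l[:,1]>-.25)&(l[:,1]<.05)]
j=loc(.041,.052,.046); print("jaw",cv2.minAreaRect(j.astype(np.float32)), "inner y",np.percentile(j[:,1],99))
b=loc(.019,.0285,.025); b=b[(b[:,0]<-.012)&(b[:,1]<0)]
fr=np.array([(y,b[abs(b[:,1]-y)<.0025,0].min()) for y in np.arange(-.1,-.01,.005)]); print("bar front",np.polyfit(*fr.T,1),"y range",np.percentile(b[:,1],[.5,99.5]))
grey,w,comp=measure(f)
for n,uv,zt,lo,hi in(("offcut",(207,200),.025,.017,.03),("tin",(297,98),.075,.067,.08)):
    print(n,rect(f,comp((z>lo)&(z<hi)&grey,np.array(uv)),zt)[0])
E
```

```text
True
press t 16.13 jig [-0.0204 -0.1531] z 0.0135 F [ 0.7 -2.5  1.6]
clear t 18.16 jig [-0.1208 -0.3298] z 0.159 F [-0.2  0.3  0.6]
jaw ((-0.0022114701569080353, -0.12341417372226715), (0.06801500171422958, 0.030155206099152565), 1.5052841901779175) inner y -0.10930387239698659
bar front [-0.00671587 -0.03987228] y range [-0.13041124 -0.00068216]
offcut [0.53243172 0.2144936 ]
tin [0.73401815 0.0394634 ]
```

View pics/t2.png

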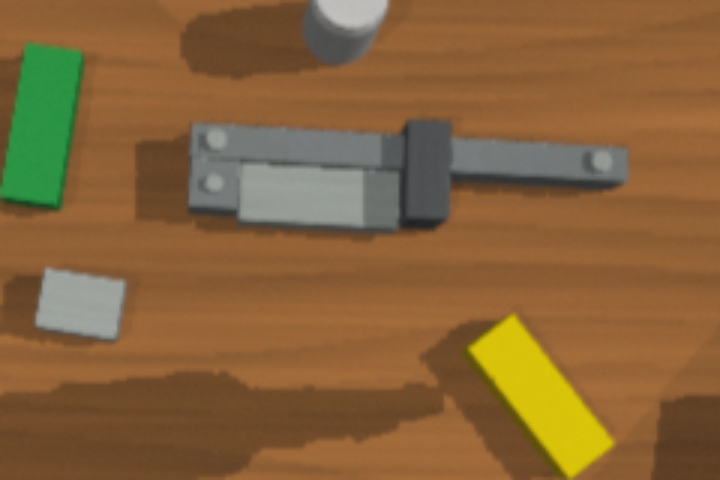

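The bar is shut between the end stop (237,190) and the jaw (427,172), with the jaw's inner face at about -0.109 m. Its front edge is at -0.040 m and parallel to the fence. The offcut and tin have not moved, and the hand is clear.

```bash
python3 -c "
from h import *
print(ctrl.hand_in())"
```

```text
the job is handed in; nothing more can be done
None
```

The job is handed in, with no verdict returned: in the last top view the bar was flush on the fence and shut between the end stop and the jaw, the offcut and tin measured where they began, the hammer was not re-measured but the hand never went near it, and the hand was clear.

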